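Draw the top slide carrier from its dispenser and lay it on the lit viewing stand

ROBOT

A 6-joint arm with a two-finger parallel gripper is mounted at the origin on the work surface. World frame = base frame: x ahead of the robot, y to its left, z up, the work surface at z = 0. Lengths are in m, angles in degrees, forces in N, time in s.
With the tool pointing down it reaches from about 0.4 to 0.825 m from the base axis. Payload 7 kg.
Tool frame: the origin (TCP) lies midway between the tips of the shut fingers; the grasp point (between the pads) lies 19 mm behind it (r.hold_point_z is the distance from the TCP to the grasp point, in m); y points along the fingers, z is the direction in which the jaws open and shut, and the axes are right-handed (so a half turn about y gives the same grasp; the last joint's range is limited). The gripper opens to 88 mm and grips with 3 to 60 N. Pads are 19 mm wide; open, the fingers measure 130 mm over their backs; the gripper's body (78 mm by 193 mm) begins 47 mm behind the grasp point.
Start: joints at [82.798, 20.546, 0.682, 0, -70.136, -16.507], TCP at [0.271, 0.618, 0.188] pointing down, gripper open.
Joint ranges: [-176.03, 176.03], [-82.01, 121.73], [-58.28, 71.71], [-173.87, 95.51], [-174.79, -0.11], [-173.66, 173.66]. Speed limits (degrees/s): [136.94, 136.94, 172.46, 180, 180, 180].

INTERFACE

Orientations are given as [roll, pitch, yaw] about the fixed x, y, z axes, in that order (R = Rz(yaw) Ry(pitch) Rx(roll)).
In Python, from plant import r, imaging gives the robot as it stands.
- The arm moves only by the tool drive_tool, never from a script. Its argument "deltas" is a list of rows, each a list of 6 numbers: the shift along the world's x, y, z in cm, then the turn, a rotation vector about the world's x, y, z in rad. In form: [[tx, ty, tz, rx, ry, rz], ...]. A call has exactly 8 rows; each row is the pose to reach, as a shift and turn from the pose commanded when the call began; what a row does not reach only later rows make up. A row lasts 1/12 s, in which the tool goes at most 41.7 mm and 7.16 degrees, less where a joint would pass 70% of its speed; a pose out of reach is approached as far as the arm can. A call with a gripper value outside its range is refused whole. "claw" is the opening, from 0 (shut) to 1 (fully open), set as the call begins (left out, the last holds). The fingers move at their own pace and stop on an object; "squeeze" is the grip in N (left out, the last holds). Time passes only in rows, so rows that repeat a pose let the fingers close, or fill a call up. It gives the time, the measured TCP pose, the force and the opening at its end, in the units of the state.
- r.get_state(): the state, without advancing time (a new reading comes with each control period).
- imaging.capture(name): name is "side" or "top"; returns the picture (480x640x3 uint8, red, green, blue); there is no depth.
- imaging.get_calibration(name): a dict with "mtx" (3x3 intrinsics, pixels), "R" (3x3) and "t" (3): a world point X has camera coordinates R X + t. Camera axes: x right, y down, z forward; pixel columns grow to the right and rows downward; lengths in m; the calibration is good to about 2 mm. A picture is of the moment at which its call begins. get_calibration takes no time and is no camera call.
- r.close_job(): hands the job in, once; it reports no verdict.
Trained networks look in the newest picture that a camera, given by its name, has taken for a name from the list of things; names that differ only in an ending like _2 or _b are one class to them, and where a whole thing is asked for, a point or a joint stands for the part that bears it (a point fixed in the world has none). Each returns a list of dicts, best first, with "score" (0 to 1); they miss things now and then, are a little off and sometimes report something else, mostly with a low value. They report only what shows in the picture. A call takes as long as a camera call. They do not tell look-alikes from the thing itself.
- imaging.search_frame(camera, label): "bbox" ([left, top, right, bottom] in pixels, round what is visible of it).
- imaging.outline_of(camera, label): "region" (480x640 bool, what is visible of it) and "bbox" ([left, top, right, bottom] in pixels, round what is visible of it).
- imaging.landmark_of(camera, label): "position" ([column, row] in pixels: a listed point, or the origin of a listed thing).
The state is a dict: "time_s": time; "joints": joint angles; "qd": joint speeds; "joint_torque": joint torques, N m; "tcp_pos": TCP position; "eef_rot": TCP orientation; "contact_force": force on the tool from outside, world axes, zero at the start; "moment": the same for the moment, N m; "gripper_width": finger opening in m.
Only numpy, scipy, OpenCV 4.12 (cv2) and the standard library are available. Lean on these libraries where they do the work, as an engineer would, in place of code of your own. Each camera call takes 0.05 s, during which the arm holds its last target.

TASK

In the grey dispenser, slide the top blue slide carrier along its channel towards the open (robot) end until about a third of it hangs out over that end, still lying flat on the stack. Then pinch it by the overhanging end, lift it off and, keeping it roughly level, set it down gently (do not drop it) flat on the lit bed of the white viewing stand, centred and lined up lengthwise with the bed. Leave the two carriers below it in the dispenser and the other things on the bench where they are.

Things in the scene. Friction and masses are not known exactly. Their poses are not given: they have to be found in the camera images.
- dispenser: Fixed grey dispenser, 174 (x) x 84 (y) x 71.5 mm high; origin at the centre of its underside, z up. A channel 64 mm wide runs along x, floor at z = 60, holding three stacked carriers (up to z = 72). Side walls 10 mm thick, tops at 71.5, hide the top carrier's sides. At each end a lip 6 mm thick, top at z = 66, holds back the two lower carriers; the top one slides over it. Slippery (friction about 0.3).
- open_end (a point): Middle of the dispenser's open end, the -x end, facing roughly to the robot: on its sheer outer face (dispenser x = -87, y = 0) at z = 68, the height of the top carrier's underside. Nothing stands in front of it or below the overhang. Axes as the dispenser's: the carrier is drawn out along -x.
- carrier_top: Top blue carrier: loose flat plate 160 (x) x 60 (y) x 4 mm, about 60 g, three glass slides inset flush. Origin: centre of its underside, z up. Starts parallel to the dispenser, 68 mm above its origin, 0 to 12 mm towards the open end. Pressing on its top with 5 to 15 N and dragging slides it. Drawn over 78 mm beyond the dispenser's centre it tips off. Where it hangs out it can be gripped across its width.
- carrier_mid: The second blue carrier, same size, under the top one (origin 64 mm above the dispenser's origin). Stays in the dispenser.
- carrier_low: The lowest blue carrier, same size, on the channel floor (origin 60 mm above the dispenser's origin). Stays in the dispenser.
- stand: Fixed white viewing stand; origin at the centre of its underside, z up. Foot 150 (x) x 100 (y) x 22 mm high, dark neck 100 x 30 mm, and on it a flat bed 120 (x) x 36 (y) mm, from z = 56 to 70, with a warm lit panel on top. The bed is narrower than a carrier, so fingers holding a carrier by its long sides pass down beside the bed.
- bed_centre (a point): Centre of the bed's upper face, 70 mm above the stand's origin, axes as the stand's. The carrier's centre belongs here, its long x axis along the bed's x, either way round.
- slide_box: Loose yellow box 140 x 85 x 32 mm on the bench, a bystander; origin at the centre of its underside.
- stain_jar: Loose amber jar, 52 mm across, 85 mm high, a bystander; origin at the centre of its underside.
- petri_dish: Loose pale, closed round dish, 90 mm across, 15 mm high, a bystander; origin at the centre of its underside.
Mind the look-alikes: they are no part of the job. What is shaped like the carrier_top but brown or purple is not meant.

How it is judged:
By the outcome, as a careful person would: the job done as asked, in the order asked, and still so for the second after the job is handed in, with the robot touching nothing.
It also fails if it takes over 54 s, if anything falls off the work surface, if the arm or the gripper's body presses on something with over 40 N, if the wrist force passes 120 N, or if a joint passes its speed limit or range.

## Working session

There is one attempt and no reset: what is moved stays moved. The work goes in short steps, Python scripts to look and compute and a tool call to move; the robot and the scene stay as the last step left them, time stands still between calls to the robot, and variables do not carry over. Pictures are saved under pics/ and viewed, and the job is handed in when it is done.

Besides the shell and the picture viewer there is one more tool, called after "Call:" as name([rows], argument=value, ...), one row to a line, values as JSON. drive_tool: Moves the arm, as the interface text tells. Its arguments: {"type":"object","properties":{"deltas":{"type":"array"},"claw":{"type":"number"},"squeeze":{"type":"number"}},"required":["deltas"]}

```bash
mkdir -p pics; ls
python3 - <<'E'
from plant import r, imaging
import cv2, numpy as np
np.set_printoptions(suppress=True,precision=4)
for n in("side","top"):
    im=imaging.capture(n); cv2.imwrite(f"pics/{n}0.png",im[:,:,::-1])
    c=imaging.get_calibration(n); print(n,c, -np.array(c['R']).T@np.array(c['t']))
print(r.get_state(), r.hold_point_z)
E
```

```text
pics
side {'mtx': array([[458.6976,   0.    , 334.0789],
       [  0.    , 458.6976, 239.5827],
       [  0.    ,   0.    ,   1.    ]]), 'R': array([[ 0.9698, -0.2433, -0.0174],
       [-0.1532, -0.5521, -0.8196],
       [ 0.1898,  0.7975, -0.5727]]), 't': array([-0.5135,  0.1491,  1.1614])} [ 0.3004 -0.9688  0.7784]
top {'mtx': array([[438.3914,   0.    , 315.2478],
       [  0.    , 438.3914, 241.3355],
       [  0.    ,   0.    ,   1.    ]]), 'R': array([[-0.0064, -1.    , -0.0067],
       [-0.9893,  0.0073, -0.1459],
       [ 0.1459,  0.0057, -0.9893]]), 't': array([0.0187, 0.5091, 0.9529])} [0.3647 0.0096 1.017 ]
{'time_s': 0.1, 'joints': array([ 82.798 ,  20.5857,   0.6409,  -0.0166, -70.1345, -16.5061]), 'qd': array([ 0.0186, -0.0725,  0.1043, -0.0775, -0.0001,  0.0069]), 'joint_torque': array([ -0.0017, -58.4164,  29.375 ,   7.0156,   0.0101,  -0.0001]), 'tcp_pos': array([0.2713, 0.6176, 0.187 ]), 'eef_rot': array([-89.9196,   0.0075, 156.2862]), 'contact_force': array([0.2045, 0.4495, 0.6197]), 'moment': array([-0.0331,  0.0069,  0.0426]), 'gripper_width': 0.08744008647612728} 0.0188
```

View pics/side0.png

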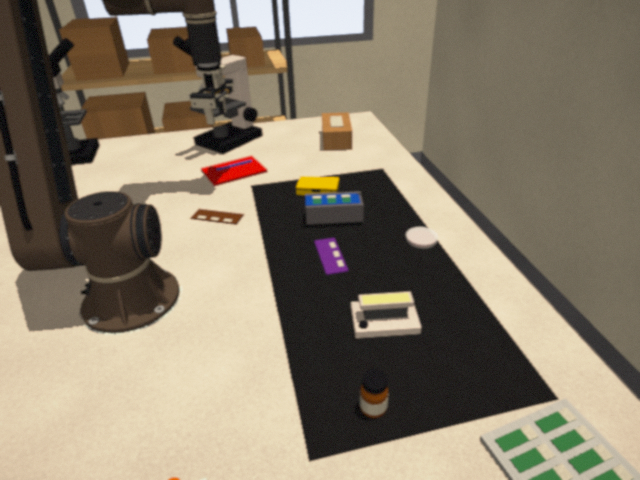

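View pics/top0.png

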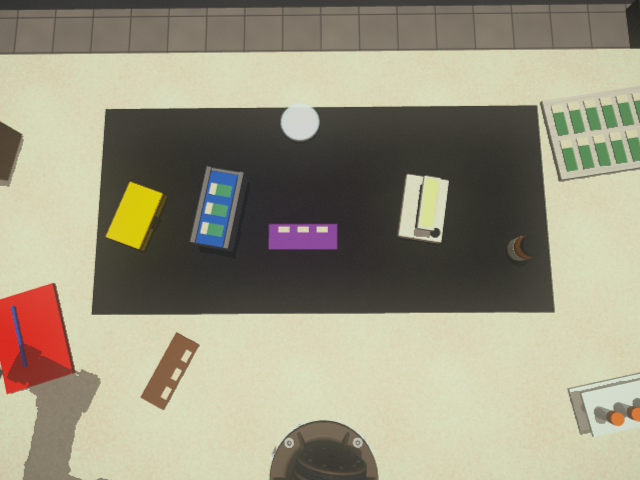

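Candidates in the top view: the blue plate in the dispenser (217,208), a purple plate (303,236) and a brown plate (170,371). By the description, the target is the blue one in the grey dispenser. Next come a close crop and the measurements.

```bash
cat > h.py <<'E'
import numpy as np, cv2
from plant import r, imaging
np.set_printoptions(suppress=True,precision=4)
def cal(n):
    c=imaging.get_calibration(n); return c['mtx'],c['R'],np.array(c['t']).ravel()
def unproj(n,px,z):
    K,R,t=cal(n); px=np.atleast_2d(px).astype(float)
    d=np.c_[px,np.ones(len(px))]@np.linalg.inv(K).T@R
    c=-R.T@t
    return c+d*((z-c[2])/d[:,2])[:,None]
def proj(n,X):
    K,R,t=cal(n); X=np.atleast_2d(X); p=(X@R.T+t)@K.T; return p[:,:2]/p[:,2:]
def rectpx(n,cx,cy,z,yaw,L,W):
    a=np.deg2rad(yaw);u=np.array([np.cos(a),np.sin(a)]);v=np.array([-u[1],u[0]])
    P=[np.r_[np.array([cx,cy])+sx*L/2*u+sy*W/2*v,z] for sx,sy in((-1,-1),(1,-1),(1,1),(-1,1))]
    return proj(n,P)
E
python3 - <<'E'
from h import *
im=imaging.capture("top")
for l,z in(("carrier_top",.072),("dispenser",.0715),("stand",.07),("open_end",.068),("bed_centre",.07)):
    for cam in("top",):
        d=imaging.landmark_of(cam,l)
        for q in d[:3]: print(l,'lm',q['score'],q['position'],unproj(cam,q['position'],{'carrier_top':.068,'open_end':.068,'bed_centre':.07}.get(l,0)))
    d=imaging.outline_of("top",l)
    for q in d[:2]:
        c=cv2.findContours(q['region'].astype(np.uint8),0,1)[0]
        if not c: continue
        c=max(c,key=cv2.contourArea)[:,0]
        w=unproj("top",c,z)[:,:2]*1000
        print(l,q['score'],q['bbox'],cv2.minAreaRect(w.astype(np.float32)))
for k,(x,y) in {'d':(165,155),'s':(370,155)}.items():
    cv2.imwrite(f"pics/{k}1.png",cv2.resize(im[y:y+110,x:x+110,::-1],(594,594),interpolation=cv2.INTER_NEAREST))
E
```

```text
carrier_top lm 0.86 [171.8, 371.7] [[0.2301 0.3182 0.068 ]]
carrier_top lm 0.77 [213.5, 207.2] [[0.5828 0.2402 0.068 ]]
carrier_top lm 0.75 [302.1, 237.0] [[0.5145 0.0438 0.068 ]]
carrier_top 0.76 [270.8, 224.8, 335.9, 249.7] ((515.0733642578125, 41.934120178222656), (148.84872436523438, 55.284942626953125), 89.5858154296875)
carrier_top 0.74 [140.7, 331.3, 200.4, 407.3] ((233.4666748046875, 320.6589050292969), (58.6750602722168, 150.2748260498047), 62.12153244018555)
dispenser lm 0.84 [224.1, 214.0] [[0.5818 0.2311 0.    ]]
dispenser 0.96 [194.0, 168.7, 248.6, 252.6] ((579.2317504882812, 225.84573364257812), (98.25768280029297, 179.52499389648438), 79.45706176757812)
stand lm 0.62 [421.5, 211.7] [[ 0.5837 -0.2363  0.    ]]
stand 0.76 [400.5, 173.7, 449.0, 245.5] ((577.593505859375, -222.93228149414062), (96.99431610107422, 146.5633087158203), 80.52494812011719)
open_end lm 0.95 [211.1, 246.1] [[0.4958 0.243  0.068 ]]
open_end 0.86 [191.2, 168.1, 247.6, 252.4] ((580.3207397460938, 225.95880126953125), (99.55101013183594, 179.0474395751953), 79.41310119628906)
bed_centre lm 0.57 [429.5, 201.9] [[ 0.5906 -0.2379  0.07  ]]
bed_centre 0.81 [396.5, 175.6, 449.7, 242.4] ((576.3281860351562, -221.9071807861328), (99.43486785888672, 150.42947387695312), 80.86931610107422)
```

View pics/d1.png

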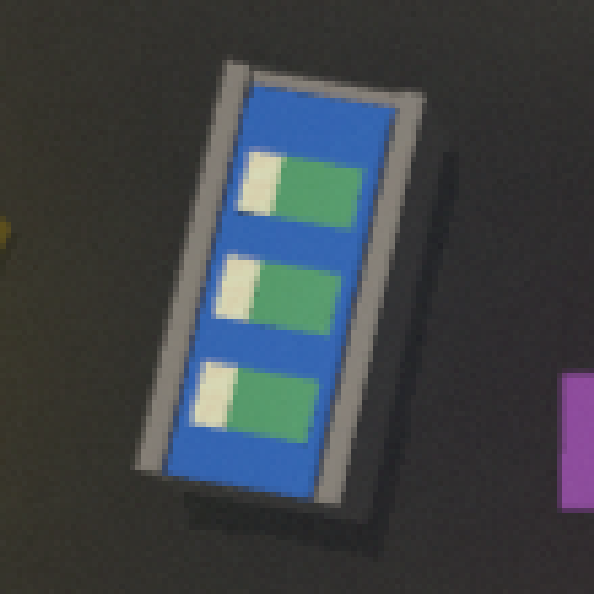

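View pics/s1.png

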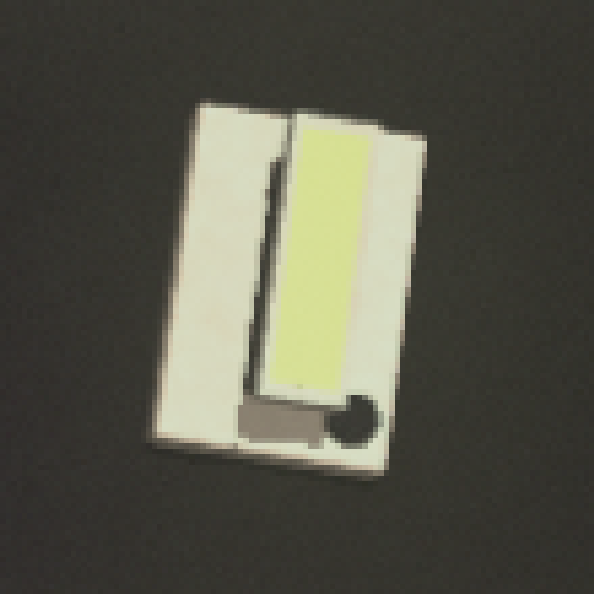

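Crops: the blue carrier with three slides is in the grey channel, with its near end flush with the open end at about (165–314, 474–498) in crop pixels. The stand's bed is the raised strip with the lit panel. Next I fit rectangles to these.

Run:
```python
from h import *
def fit(name,pts,off,z):
    px=np.array(pts)/5.4-0.5+off
    w=unproj("top",px,z)[:,:2]
    TL,TR,BR,BL=w
    c=w.mean(0); d=(TL+TR-BR-BL)/2; e=(TL+BL-TR-BR)/2
    print(name,'c',c,'L',np.linalg.norm(d),'W',np.linalg.norm(e),'yaw',np.degrees(np.arctan2(d[1],d[0])),np.degrees(np.arctan2(-e[0],e[1])))
o=np.array([165,155]);s=np.array([370,155])
fit('disp',[(226,60),(425,92),(342,506),(135,470)],o,.0715)
fit('carr',[(252,85),(397,108),(314,498),(165,474)],o,.072)
fit('bed',[(295,110),(383,125),(345,408),(258,395)],s,.07)
fit('panel',[(303,129),(370,136),(342,390),(273,387)],s,.07)
fit('foot',[(199,102),(427,136),(386,474),(154,440)],s,.022)
# side view checks
im=imaging.capture("side")
for l,z in (("open_end",.068),("bed_centre",.07),("dispenser",0),("stand",0)):
    for q in imaging.landmark_of("side",l)[:2]: print(l,q['score'],q['position'],unproj("side",q['position'],z))
cv2.imwrite("pics/sd.png",cv2.resize(im[170:340,290:440,::-1],None,fx=3.5,fy=3.5,interpolation=cv2.INTER_NEAREST))
```

```text
disp c [0.5842 0.2321] L 0.17496374622987412 W 0.08486428379879339 yaw -10.23670198824029 -10.09311311394316
carr c [0.5801 0.2318] L 0.16532531319073404 W 0.06129610818560026 yaw -10.62644792169278 -9.665828662503877
bed c [ 0.5896 -0.2364] L 0.12057941457777106 W 0.035999069936097 yaw -9.815032038388402 -9.846614452723843
panel c [ 0.5891 -0.2371] L 0.10837552484138514 W 0.027762779313395314 yaw -8.798396343824074 -4.810721309516742
foot c [ 0.5889 -0.236 ] L 0.15011146754194815 W 0.09912141295579653 yaw -9.467111269424652 -9.106956642945093
open_end 0.91 [301.4, 202.8] [[0.4872 0.238  0.068 ]]
open_end 0.7 [385.4, 316.5] [[ 0.5723 -0.2927  0.068 ]]
bed_centre 0.84 [386.6, 296.7] [[ 0.5953 -0.2351  0.07  ]]
bed_centre 0.22 [303.7, 202.8] [[0.4934 0.2326 0.07  ]]
dispenser 0.89 [332.2, 218.3] [[0.5813 0.2311 0.    ]]
stand 0.64 [385.1, 320.7] [[ 0.5931 -0.241  -0.    ]]
```

View pics/sd.png

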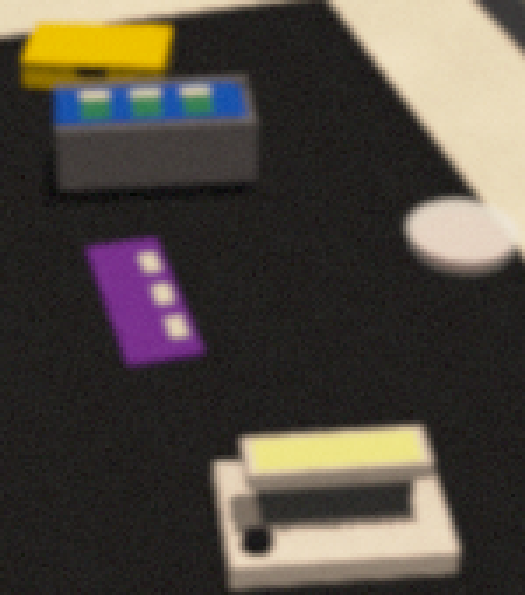

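Both views agree:

| Item | Position (m) | Yaw |
|---|---|---|
| Dispenser | (0.583, 0.2315) | about −10.1° |
| Bed | (0.5895, −0.2365) | about −9.7° |

All fitted sizes match the given ones. The top carrier sits about 6 mm towards the open end. I plan to press at dispenser x = +14 mm, drag 54 mm, then grip.

Call:
drive_tool([
  [2, -2.4, 0, 0, 0, 0.03],
  [4, -4.9, 0, 0, 0, 0.06],
  [6.1, -7.3, 0, 0, 0, 0.09],
  [8.1, -9.7, 0, 0, 0, 0.12],
  [10.2, -12.2, 0, 0, 0, 0.15],
  [12.2, -14.6, 0, 0, 0, 0.18],
  [14.3, -17, 0, 0, 0, 0.21],
  [16.3, -19.5, 0, 0, 0, 0.237],
], claw=0, squeeze=10)

```text
time_s: 1.57
tcp_pos: [0.4353, 0.4219, 0.188]
eef_rot: [-90.0, 0.0, 170.0]
contact_force: [0.1, -0.9, 0.6]
gripper_width: 0.0399
```

Call:
drive_tool([
  [2, -2.4, 0, 0, 0, 0],
  [4, -4.9, 0, 0, 0, 0],
  [6.1, -7.3, 0, 0, 0, 0],
  [8.1, -9.7, -1, 0, 0, 0],
  [10.2, -12.2, -3, 0, 0, 0],
  [12.2, -14.6, -5, 0, 0, 0],
  [14.3, -17, -7, 0, 0, 0],
  [16.3, -19.4, -9, 0, 0, 0],
])

```text
time_s: 2.23
tcp_pos: [0.5984, 0.2278, 0.0972]
eef_rot: [-90.0, 0.0, 169.9]
contact_force: [0.5, -0.1, -0.5]
gripper_width: 0.0004
```

Call:
drive_tool([
  [0, 0, -1, 0, 0, 0],
  [0, 0, -1.8, 0, 0, 0],
  [0, 0, -2.2, 0, 0, 0],
  [0, 0, -2.3, 0, 0, 0],
  [0, 0, -2.35, 0, 0, 0],
  [0, 0, -2.4, 0, 0, 0],
  [0, 0, -2.4, 0, 0, 0],
  [0, 0, -2.4, 0, 0, 0],
])

```text
time_s: 2.9
tcp_pos: [0.5975, 0.2298, 0.0746]
eef_rot: [-90.1, 0.1, 169.9]
contact_force: [0.2, -0.3, 0.5]
gripper_width: 0.0002
```

Run:
```python
from h import *
for n in("side","top"):
    im=imaging.capture(n)
    c=im[140:290,140:290] if n=="top" else im[130:260,250:420]
    cv2.imwrite(f"pics/{n}2.png",cv2.resize(c[:,:,::-1],None,fx=3.5,fy=3.5,interpolation=cv2.INTER_NEAREST))
s=r.get_state();print(s['tcp_pos'],s['contact_force'])
```

```text
[0.5975 0.2294 0.0743] [-0.355   0.3453 -0.7998]
```

View pics/side2.png

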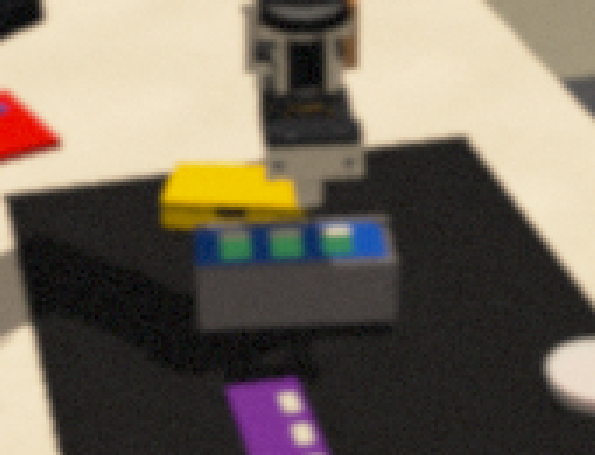

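View pics/top2.png

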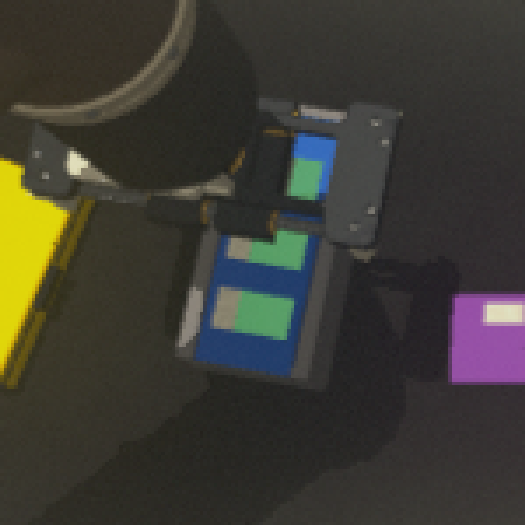

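Run:
```python
from h import *
print(proj("side",[[.5975,.2295,.0743],[.5975,.2295,.093]]))
p=proj("side",[[.5975,.2295,.0743]])[0]; print((p-[250,130])*3.5)
im=imaging.capture("side")
cv2.imwrite("pics/side3.png",cv2.resize(im[170:220,290:390,::-1],None,fx=8,fy=8,interpolation=cv2.INTER_NEAREST))
```

```text
[[336.9476 197.4375]
 [336.8631 192.1108]]
[304.3166 236.0311]
```

View pics/side3.png

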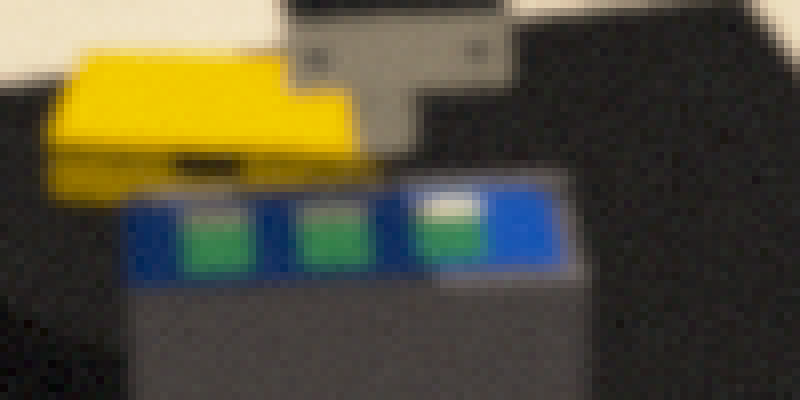

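Run:
```python
from h import *
print(r.get_state()['tcp_pos'],r.get_state()['eef_rot'],r.get_state()['gripper_width'])
im=imaging.capture("side").copy(); im2=imaging.capture("top").copy()
for n,i in(("side",im),("top",im2)):
    big=cv2.resize(i,None,fx=4,fy=4,interpolation=cv2.INTER_CUBIC)
    for z,c in((.0743,(255,0,0)),(.093,(255,255,255)),(.14,(0,255,0)),(.19,(255,0,255))):
        p=(proj(n,[[.5975,.2295,z]])[0]+.5)*4; cv2.circle(big,tuple(int(a) for a in p),3,c,-1)
    b=big[4*100:4*240,4*250:4*430] if n=="side" else big[4*140:4*280,4*130:4*310]
    cv2.imwrite(f"pics/{n}4.png",b[:,:,::-1])
```

```text
[0.5974 0.2293 0.0742] [-90.0263   0.0234 169.888 ] 0.0008700435210551895
```

View pics/side4.png

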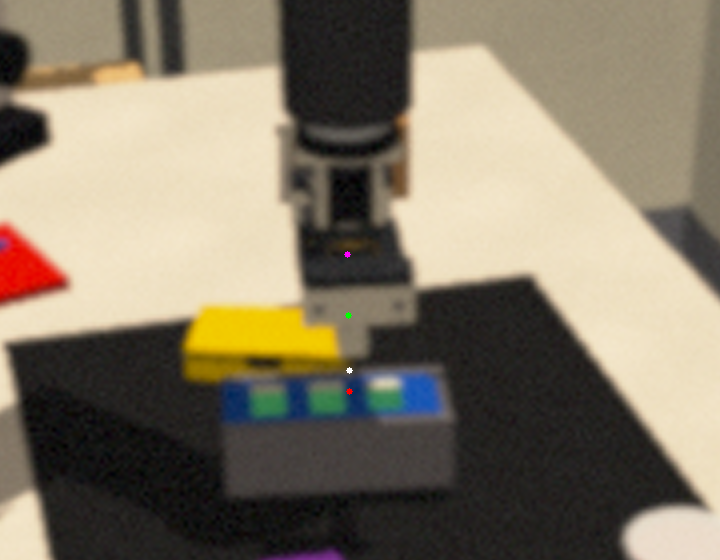

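View pics/top4.png

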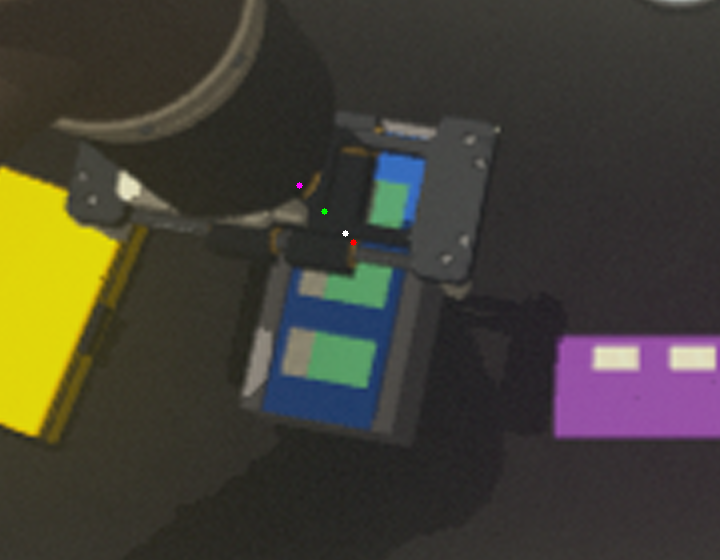

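Run:
```python
from h import *
def tri(a,b):
    P=[]
    for n in("side","top"):
        K,R,t=cal(n);P.append(K@np.c_[R,t])
    X=cv2.triangulatePoints(P[0],P[1],np.array(a,float).reshape(2,1),np.array(b,float).reshape(2,1)).ravel();X=X[:3]/X[3]
    return X,proj("side",[X])[0],proj("top",[X])[0]
print(tri((338,189.2),(243.7,212.5)))
for y in(.135,.18,.22,.2295):
    K,R,t=cal("side");c=-R.T@t
    for px in((338,189.2),(338,181)):
        d=R.T@np.linalg.inv(K)@np.r_[px,1]; print(y,px,c+d*(y-c[1])/d[1])
```

```text
(array([0.5697, 0.1587, 0.141 ]), array([333.3749, 190.2726]), array([244.6309, 205.1953]))
0.135 (338, 189.2) [0.5775 0.135  0.1558]
0.135 (338, 181) [0.5778 0.135  0.1816]
0.18 (338, 189.2) [0.5888 0.18   0.1305]
0.18 (338, 181) [0.5891 0.18   0.1573]
0.22 (338, 189.2) [0.5988 0.22   0.1079]
0.22 (338, 181) [0.5992 0.22   0.1357]
0.2295 (338, 189.2) [0.6012 0.2295 0.1025]
0.2295 (338, 181) [0.6016 0.2295 0.1305]
```

The side and top views show no finger tips where the state puts them: the lowest part I can see is a grey tab. Contact will decide it, so I descend in tiny steps.

Call:
drive_tool([
  [0, 0, -0.05, 0, 0, 0],
  [0, 0, -0.1, 0, 0, 0],
  [0, 0, -0.15, 0, 0, 0],
  [0, 0, -0.2, 0, 0, 0],
  [0, 0, -0.25, 0, 0, 0],
  [0, 0, -0.3, 0, 0, 0],
  [0, 0, -0.3, 0, 0, 0],
  [0, 0, -0.3, 0, 0, 0],
])

```text
time_s: 3.82
tcp_pos: [0.5974, 0.229, 0.0707]
eef_rot: [-90.0, -0.0, 169.9]
contact_force: [-0.3, 0.2, -0.4]
gripper_width: 0.0004
```

Call:
drive_tool([
  [0, 0, -0.05, 0, 0, 0],
  [0, 0, -0.1, 0, 0, 0],
  [0, 0, -0.15, 0, 0, 0],
  [0, 0, -0.2, 0, 0, 0],
  [0, 0, -0.25, 0, 0, 0],
  [0, 0, -0.3, 0, 0, 0],
  [0, 0, -0.3, 0, 0, 0],
  [0, 0, -0.3, 0, 0, 0],
])

```text
time_s: 4.48
tcp_pos: [0.5974, 0.229, 0.0677]
eef_rot: [-90.0, -0.0, 169.9]
contact_force: [-0.2, -0.2, 0.1]
gripper_width: 0.0006
```

Run:
```python
from h import *
im=imaging.capture("side").copy(); im2=imaging.capture("top").copy()
s=r.get_state();T=s['tcp_pos'];print(T,s['contact_force'])
big=cv2.resize(im,None,fx=8,fy=8,interpolation=cv2.INTER_CUBIC)[8*140:8*210,8*290:8*390]
cv2.imwrite("pics/side5.png",cv2.convertScaleAbs(big[:,:,::-1],alpha=2.0))
big=cv2.resize(im2,None,fx=6,fy=6,interpolation=cv2.INTER_CUBIC)[6*160:6*260,6*145:6*275]
cv2.imwrite("pics/top5.png",cv2.convertScaleAbs(big[:,:,::-1],alpha=2.0))
```

```text
[0.5975 0.229  0.0678] [ 0.223  -0.3141  0.4871]
```

View pics/side5.png

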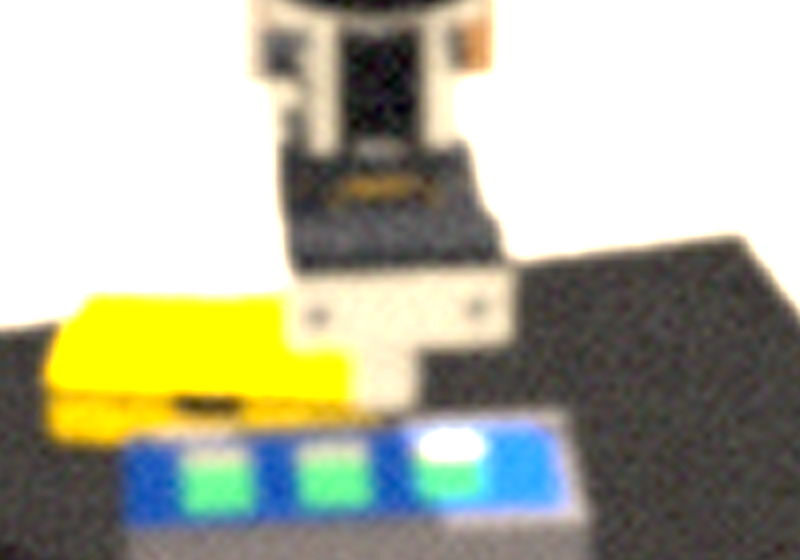

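View pics/top5.png

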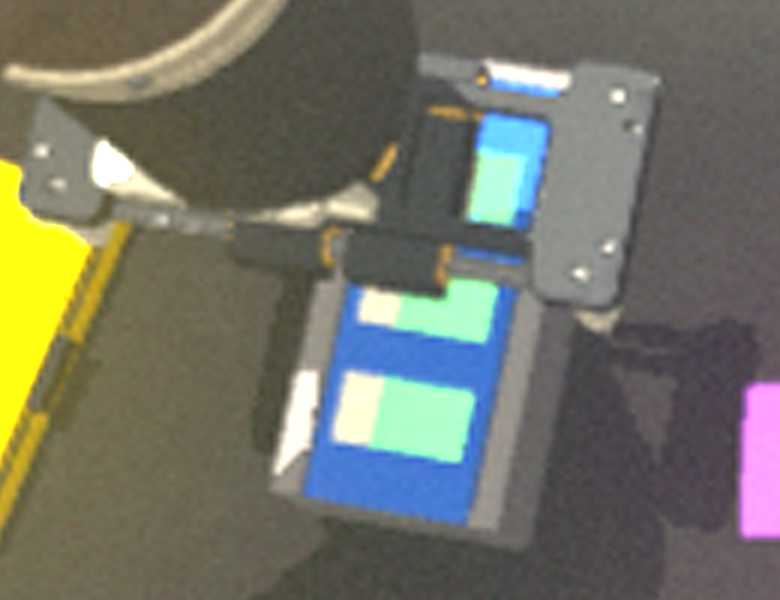

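No contact at TCP z = 0.068, which is below the carrier top, so the jaws may not be where I assumed. I'll raise, open, and compare pictures to see what the jaws are.

Call:
drive_tool([
  [0, 0, 2, 0, 0, 0],
  [0, 0, 4, 0, 0, 0],
  [0, 0, 6, 0, 0, 0],
  [0, 0, 8, 0, 0, 0],
  [0, 0, 8, 0, 0, 0],
  [0, 0, 8, 0, 0, 0],
  [0, 0, 8, 0, 0, 0],
  [0, 0, 8, 0, 0, 0],
])

```text
time_s: 5.25
tcp_pos: [0.5968, 0.2287, 0.1467]
eef_rot: [-89.9, -0.1, 169.9]
contact_force: [-0.2, -0.1, 0.6]
gripper_width: 0.0007
```

```bash
cat > snap.py <<'E'
from h import *
import sys
tag=sys.argv[1]
im=imaging.capture("side").copy(); im2=imaging.capture("top").copy()
s=r.get_state();T=s['tcp_pos'];print(T,s['contact_force'],s['gripper_width'])
p=proj("side",[T])[0].astype(int);q=proj("top",[T])[0].astype(int)
def crop(i,c,f,w,h):
    x=min(max(c[0]-w//2,0),640-w);y=min(max(c[1]-h//2,0),480-h)
    return cv2.convertScaleAbs(cv2.resize(i[y:y+h,x:x+w],None,fx=f,fy=f,interpolation=cv2.INTER_CUBIC)[:,:,::-1],alpha=1.8),(x,y)
a,o=crop(im,p,4,100,130);b,o2=crop(im2,q,4,100,130)
cv2.circle(a,tuple(((p-o)*4).tolist()),3,(0,0,255),-1);cv2.circle(b,tuple(((q-o2)*4).tolist()),3,(0,0,255),-1)
cv2.imwrite(f"pics/{tag}.png",np.hstack([a,b])); print(o,o2)
E
python3 snap.py shut
```

```text
[0.5969 0.2287 0.1467] [-0.0867 -0.4415  0.5146] 0.0005228477017638057
(np.int64(286), np.int64(111)) (np.int64(160), np.int64(126))
```

Call:
drive_tool([
  [0, 0, 0, 0, 0, 0],
  [0, 0, 0, 0, 0, 0],
  [0, 0, 0, 0, 0, 0],
  [0, 0, 0, 0, 0, 0],
  [0, 0, 0, 0, 0, 0],
  [0, 0, 0, 0, 0, 0],
  [0, 0, 0, 0, 0, 0],
  [0, 0, 0, 0, 0, 0],
], claw=1)

```text
time_s: 6.02
tcp_pos: [0.5974, 0.229, 0.1478]
eef_rot: [-90.0, 0.0, 169.9]
contact_force: [0.3, -0.0, -0.0]
gripper_width: 0.0481
```

```bash
python3 snap.py open
```

```text
[0.5974 0.229  0.1478] [ 0.2372  0.295  -0.4305] 0.05621428921337251
(np.int64(286), np.int64(111)) (np.int64(159), np.int64(126))
```

View pics/shut.png

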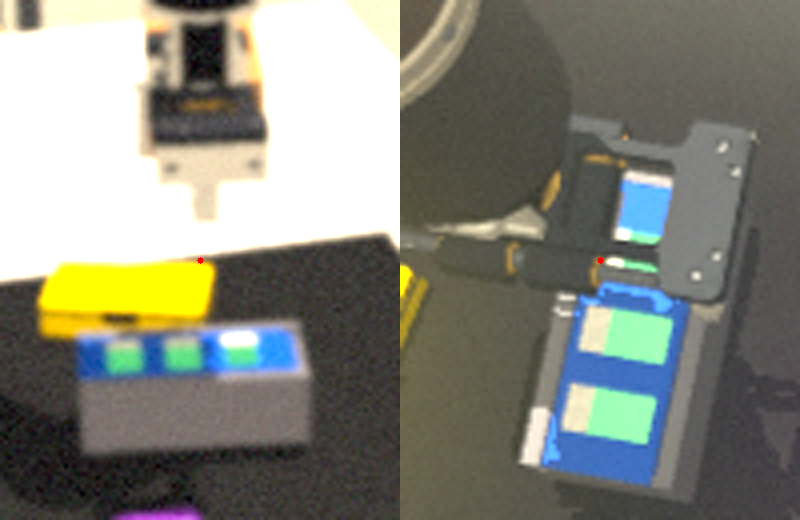

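View pics/open.png

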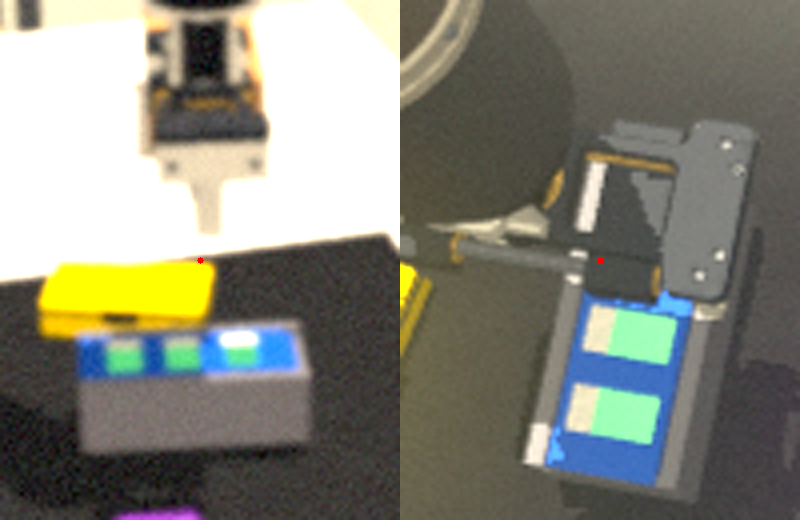

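Run:
```python
from h import *
f=lambda a:np.array(a)/6-.5+[145,160]
v=np.array([.1754,.9845]);u=np.array([.9845,-.1754])
for z in(.17,.19,.21,.23,.25):
    w=unproj("top",[f((655,70)),f((620,305)),f((22,205)),f((40,95))],z)[:,:2]-[.5975,.229]
    print(z,'v',w@v,'u',w@u)
# finger tip z offsets from shut/open pics
K,R,t=cal("side");c=-R.T@t
for nm,px,T,half in(("shut",(286+205/4,111+219/4),(.5969,.2287,.1467),.021),("open",(286+208/4,111+235/4),(.5974,.229,.1478),.021+.028)):
    n=np.r_[v,0]; d=R.T@np.linalg.inv(K)@np.r_[px,1]
    P0=np.array(T)-n*half; s=(P0-c)@n/(d@n); X=c+d*s; print(nm,X,'dz',X[2]-T[2],'du',(X-np.array(T))[:2]@u)
```

```text
0.17 v [-0.0846 -0.0884  0.1139  0.1164] u [ 0.0507 -0.03   -0.03    0.0078]
0.19 v [-0.0886 -0.0923  0.1051  0.1076] u [ 0.045  -0.0338 -0.0338  0.0032]
0.21 v [-0.0927 -0.0963  0.0964  0.0988] u [ 0.0393 -0.0376 -0.0376 -0.0015]
0.23 v [-0.0968 -0.1003  0.0876  0.09  ] u [ 0.0336 -0.0413 -0.0414 -0.0062]
0.25 v [-0.1008 -0.1043  0.0789  0.0811] u [ 0.0279 -0.0451 -0.0452 -0.0109]
shut [0.5945 0.2078 0.192 ] dz 0.045314903904221604 du 0.0013256077870196516
open [0.5897 0.1806 0.1928] dz 0.04499802154677196 du 0.0009593645554261918
```

Fingertips appear consistently about 45 mm above the reported TCP, both shut and open. The body plate shows the same ~42 mm shift, and the lack of contact at 0.068 agrees. So the real tips sit about 43 mm behind the reported TCP. I'll find the exact figure by gentle contact, expected near a TCP reading of 0.029.

Call:
drive_tool([
  [0, 0, -1, 0, 0, 0],
  [0, 0, -2, 0, 0, 0],
  [0, 0, -3.5, 0, 0, 0],
  [0, 0, -5, 0, 0, 0],
  [0, 0, -6.5, 0, 0, 0],
  [0, 0, -8, 0, 0, 0],
  [0, 0, -9, 0, 0, 0],
  [0, 0, -9.3, 0, 0, 0],
], claw=0)

```text
time_s: 6.78
tcp_pos: [0.5959, 0.2281, 0.0518]
eef_rot: [-89.8, -0.2, 169.8]
contact_force: [0.4, -0.5, -0.3]
gripper_width: 0.0143
```

Call:
drive_tool([
  [0, 0, -0.1, 0, 0, 0],
  [0, 0, -0.2, 0, 0, 0],
  [0, 0, -0.3, 0, 0, 0],
  [0, 0, -0.4, 0, 0, 0],
  [0, 0, -0.5, 0, 0, 0],
  [0, 0, -0.6, 0, 0, 0],
  [0, 0, -0.7, 0, 0, 0],
  [0, 0, -0.7, 0, 0, 0],
])

```text
time_s: 7.45
tcp_pos: [0.5973, 0.229, 0.0477]
eef_rot: [-90.0, -0.0, 169.9]
contact_force: [0.7, -0.4, 0.5]
gripper_width: 0.0004
```

```bash
python3 snap.py low1
```

```text
[0.5974 0.229  0.0478] [ 0.5091 -0.1441  0.1114] 0.0001471126193814523
(np.int64(287), np.int64(139)) (np.int64(170), np.int64(137))
```

View pics/low1.png

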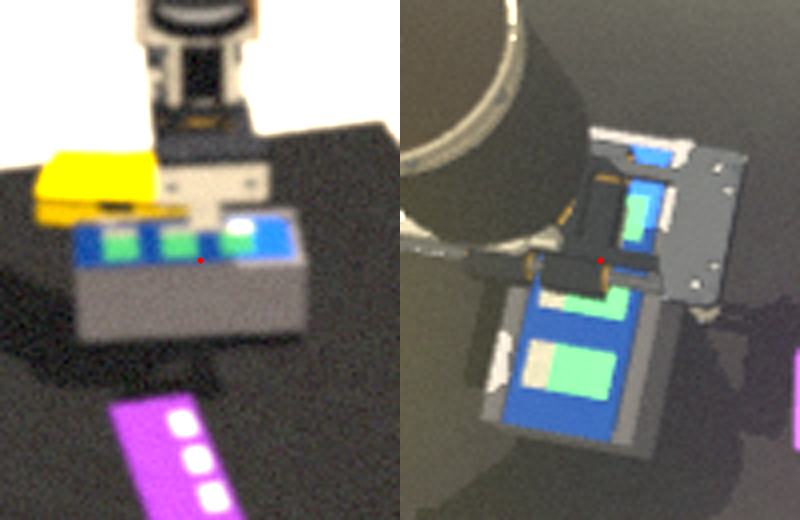

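The tip now overlaps the rear of the carrier, still about 18 mm above it, so I continue down.

Call:
drive_tool([
  [0, 0, -0.2, 0, 0, 0],
  [0, 0, -0.4, 0, 0, 0],
  [0, 0, -0.6, 0, 0, 0],
  [0, 0, -0.8, 0, 0, 0],
  [0, 0, -1.0, 0, 0, 0],
  [0, 0, -1.1, 0, 0, 0],
  [0, 0, -1.2, 0, 0, 0],
  [0, 0, -1.2, 0, 0, 0],
])

```text
time_s: 8.22
tcp_pos: [0.5973, 0.2289, 0.0355]
eef_rot: [-90.0, -0.0, 169.9]
contact_force: [0.2, -0.4, 0.2]
gripper_width: 0.0009
```

Call:
drive_tool([
  [0, 0, -0.05, 0, 0, 0],
  [0, 0, -0.1, 0, 0, 0],
  [0, 0, -0.15, 0, 0, 0],
  [0, 0, -0.2, 0, 0, 0],
  [0, 0, -0.25, 0, 0, 0],
  [0, 0, -0.3, 0, 0, 0],
  [0, 0, -0.3, 0, 0, 0],
  [0, 0, -0.3, 0, 0, 0],
])

```text
time_s: 8.88
tcp_pos: [0.5976, 0.2291, 0.0335]
eef_rot: [-90.0, 0.0, 169.9]
contact_force: [-2.0, 0.2, 5.7]
gripper_width: 0.0006
```

Contact with 5.7 N at a TCP reading of 0.0335, so the tips are 38.5 mm behind the reported TCP. I press a little more, then start the drag.

Call:
drive_tool([
  [0, 0, -0.02, 0, 0, 0],
  [0, 0, -0.04, 0, 0, 0],
  [0, 0, -0.04, 0, 0, 0],
  [-0.1, 0.02, -0.04, 0, 0, 0],
  [-0.3, 0.05, -0.04, 0, 0, 0],
  [-0.5, 0.09, -0.04, 0, 0, 0],
  [-0.8, 0.14, -0.04, 0, 0, 0],
  [-1.0, 0.18, -0.04, 0, 0, 0],
])

```text
time_s: 9.55
tcp_pos: [0.5887, 0.2314, 0.0336]
eef_rot: [-90.1, 0.1, 169.9]
contact_force: [2.7, 0.4, 6.1]
gripper_width: 0.0004
```

```bash
python3 snap.py drag1
```

```text
[0.5884 0.2315 0.0336] [-0.3319  0.7194  6.3976] 0.0006542284030566059
(np.int64(284), np.int64(143)) (np.int64(170), np.int64(143))
```

View pics/drag1.png

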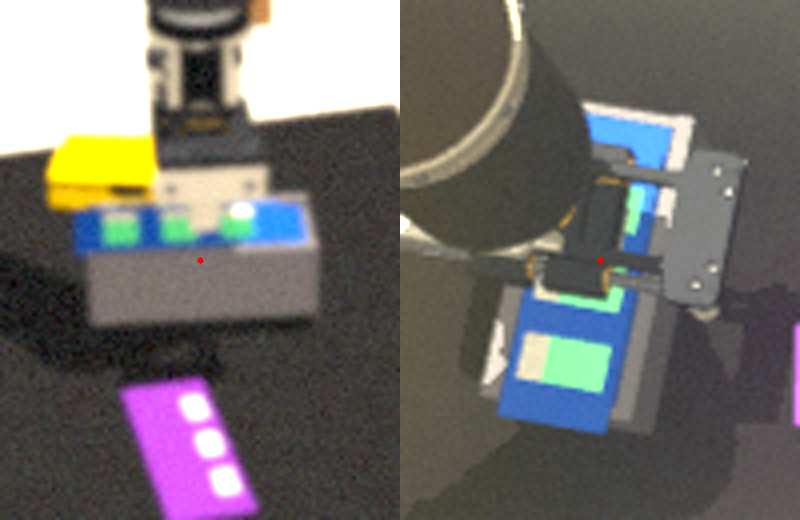

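The carrier follows and now overhangs by about 9 mm. I drag the remaining 44 mm.

Call:
drive_tool([
  [-0.2, 0.04, -0.02, 0, 0, 0],
  [-0.5, 0.09, -0.02, 0, 0, 0],
  [-0.8, 0.14, -0.02, 0, 0, 0],
  [-1.1, 0.2, -0.02, 0, 0, 0],
  [-1.4, 0.25, -0.02, 0, 0, 0],
  [-1.7, 0.3, -0.02, 0, 0, 0],
  [-2.0, 0.36, -0.02, 0, 0, 0],
  [-2.2, 0.39, -0.02, 0, 0, 0],
])

```text
time_s: 10.32
tcp_pos: [0.5668, 0.2356, 0.0335]
eef_rot: [-90.1, 0.2, 169.9]
contact_force: [2.2, 0.3, 5.8]
gripper_width: 0.0002
```

Call:
drive_tool([
  [-0.3, 0.05, 0, 0, 0, 0],
  [-0.6, 0.11, 0, 0, 0, 0],
  [-0.9, 0.16, 0, 0, 0, 0],
  [-1.2, 0.21, 0, 0, 0, 0],
  [-1.5, 0.27, 0, 0, 0, 0],
  [-1.7, 0.3, 0, 0, 0, 0],
  [-1.8, 0.32, 0, 0, 0, 0],
  [-1.8, 0.32, 0, 0, 0, 0],
])

```text
time_s: 10.98
tcp_pos: [0.5487, 0.2388, 0.0335]
eef_rot: [-90.1, 0.1, 169.9]
contact_force: [1.1, 0.1, 7.1]
gripper_width: 0.0004
```

```bash
python3 snap.py drag2
```

```text
[0.5487 0.2388 0.0335] [1.3426 0.3393 7.2745] 0.0005381020168889803
(np.int64(271), np.int64(144)) (np.int64(167), np.int64(160))
```

View pics/drag2.png

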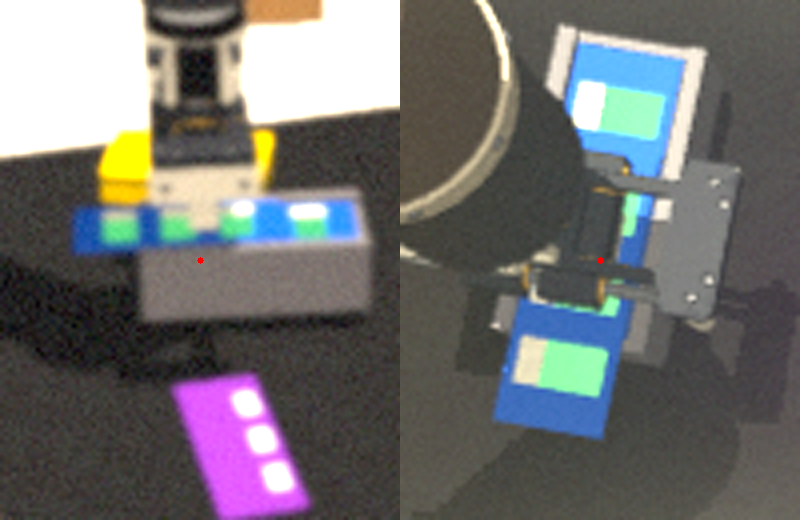

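Run:
```python
from h import *
v=np.array([.1754,.9845]);u=np.array([.9845,-.1754]);D=np.array([.5835,.2315])
w=unproj("top",[[190.5,265],[218,269.75]],.072)[:,:2]
print(w,(w-D)@u,(w-D)@v)
```

```text
[[0.4542 0.2856]
 [0.4435 0.2256]] [-0.1367 -0.1368] [ 0.0306 -0.0303]
```

Overhang is 50 mm, with the carrier straight and central. I nudge 3.5 mm more, then lift off.

Call:
drive_tool([
  [-0.15, 0.03, 0, 0, 0, 0],
  [-0.35, 0.06, 0, 0, 0, 0],
  [-0.35, 0.06, 0, 0, 0, 0],
  [-0.35, 0.06, 0.1, 0, 0, 0],
  [-0.35, 0.06, 0.3, 0, 0, 0],
  [-0.35, 0.06, 1.5, 0, 0, 0],
  [-0.35, 0.06, 3.5, 0, 0, 0],
  [-0.35, 0.06, 6, 0, 0, 0],
])

```text
time_s: 11.75
tcp_pos: [0.5423, 0.2375, 0.0909]
eef_rot: [-89.8, -0.2, 169.8]
contact_force: [1.1, 0.7, 0.1]
gripper_width: 0.0003
```

```bash
python3 snap.py up1
python3 - <<'E'
from h import *
print(cv2.__version__)
E
```

```text
[0.5458 0.2398 0.0959] [ 0.4186 -0.0973  0.3541] 0.00034653359322089135
(np.int64(269), np.int64(126)) (np.int64(160), np.int64(156))
4.12.0
```

View pics/up1.png

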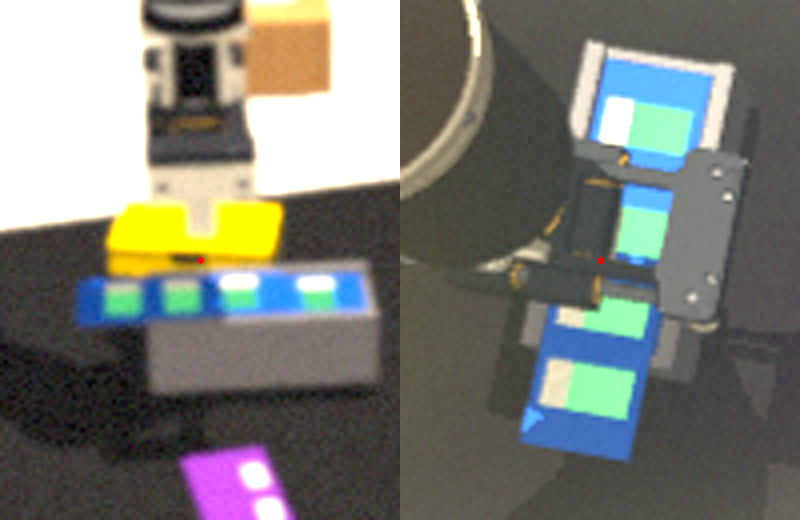

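Carrier lies flat with about 53 mm overhang. I open, move over the overhang to dispenser x ≈ −109, then descend.

Call:
drive_tool([
  [-1, 0.16, 0, 0, 0, 0],
  [-2, 0.31, 0, 0, 0, 0],
  [-3, 0.47, 0, 0, 0, 0],
  [-4, 0.63, 0, 0, 0, 0],
  [-5, 0.79, 0, 0, 0, 0],
  [-6, 0.94, 0, 0, 0, 0],
  [-7, 1.1, 0, 0, 0, 0],
  [-7, 1.1, 0, 0, 0, 0],
], claw=1)

```text
time_s: 12.52
tcp_pos: [0.4719, 0.2496, 0.0922]
eef_rot: [-90.0, -0.0, 169.9]
contact_force: [-1.2, -0.4, -0.4]
gripper_width: 0.0482
```

Call:
drive_tool([
  [0, 0, 0, 0, 0, 0],
  [0, 0, 0, 0, 0, 0],
  [0, 0, -0.5, 0, 0, 0],
  [0, 0, -1, 0, 0, 0],
  [0, 0, -1.5, 0, 0, 0],
  [0, 0, -2, 0, 0, 0],
  [0, 0, -2.5, 0, 0, 0],
  [0, 0, -2.5, 0, 0, 0],
])

```text
time_s: 13.18
tcp_pos: [0.4733, 0.2488, 0.0656]
eef_rot: [-89.9, -0.1, 169.8]
contact_force: [-0.5, -0.6, -0.3]
gripper_width: 0.0874
```

```bash
python3 snap.py pre
```

```text
[0.4738 0.2493 0.0668] [-0.026   0.104   0.3437] 0.08787494802837087
(np.int64(246), np.int64(136)) (np.int64(158), np.int64(191))
```

View pics/pre.png

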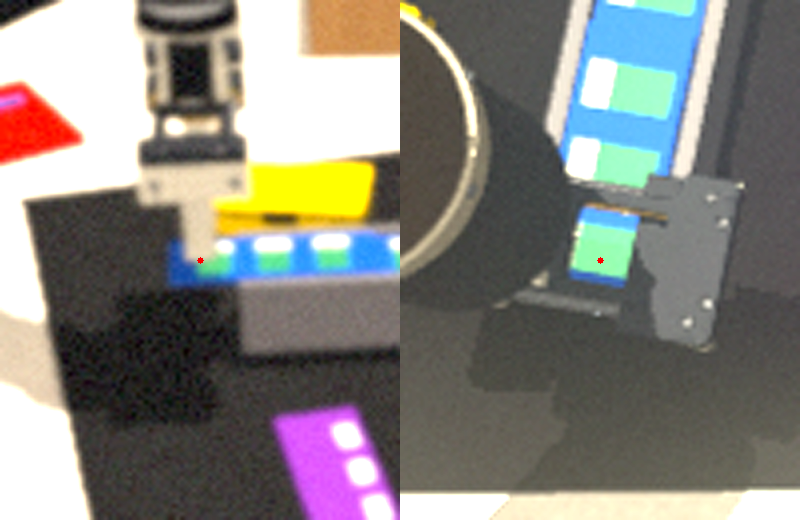

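Call:
drive_tool([
  [0.1, 0.1, -0.8, 0, 0, 0],
  [0.1, 0.1, -1.6, 0, 0, 0],
  [0.1, 0.1, -2.4, 0, 0, 0],
  [0.1, 0.1, -3.2, 0, 0, 0],
  [0.1, 0.1, -4, 0, 0, 0],
  [0.1, 0.1, -4.8, 0, 0, 0],
  [0.1, 0.1, -5.2, 0, 0, 0],
  [0.1, 0.1, -5.2, 0, 0, 0],
])

```text
time_s: 13.95
tcp_pos: [0.4743, 0.2499, 0.0138]
eef_rot: [-89.9, -0.1, 169.9]
contact_force: [-0.3, -0.6, 0.8]
gripper_width: 0.0873
```

```bash
python3 snap.py atgrip
```

```text
[0.475  0.2505 0.015 ] [-0.7249  0.1294  0.289 ] 0.08729209946793244
(np.int64(247), np.int64(150)) (np.int64(163), np.int64(193))
```

View pics/atgrip.png

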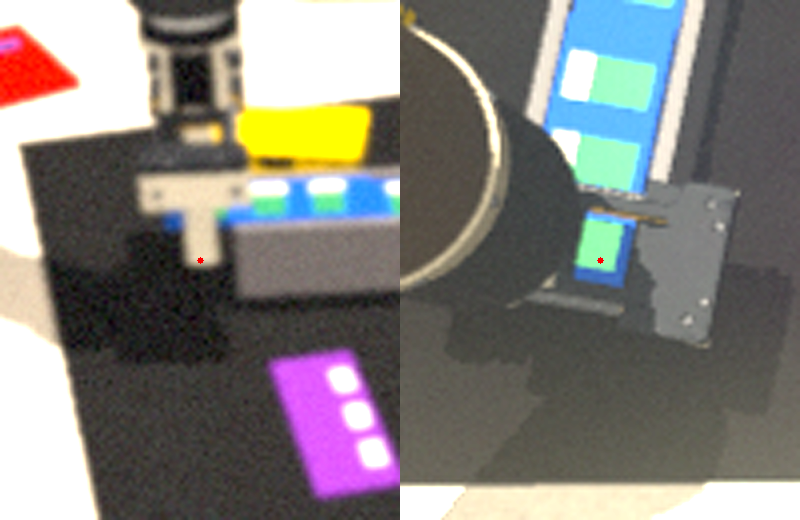

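The fingers straddle the overhang, clear of the dispenser face, with tips below the carrier. I close now.

Call:
drive_tool([
  [0, 0, 0, 0, 0, 0],
  [0, 0, 0, 0, 0, 0],
  [0, 0, 0, 0, 0, 0],
  [0, 0, 0, 0, 0, 0],
  [0, 0, 0, 0, 0, 0],
  [0, 0, 0, 0, 0, 0],
  [0, 0, 0, 0, 0, 0],
  [0, 0, 0, 0, 0, 0],
], claw=0, squeeze=25)

```text
time_s: 14.72
tcp_pos: [0.475, 0.2506, 0.0153]
eef_rot: [-90.0, 0.0, 169.9]
contact_force: [-0.1, 0.2, 0.9]
gripper_width: 0.0589
```

```bash
python3 snap.py gripped; python3 -c "
from h import *
s=r.get_state();print(s['joints'],s['moment'],s['eef_rot'])"
```

```text
[0.475  0.2506 0.0152] [-0.1001 -0.1591  1.7471] 0.05929305172036272
(np.int64(247), np.int64(150)) (np.int64(163), np.int64(193))
[ 48.7391  17.9475 -29.0533   0.0019 -42.9891  31.1284] [ 0.0936 -0.0567  0.0446] [-90.0079   0.0063 169.8689]
```

View pics/gripped.png

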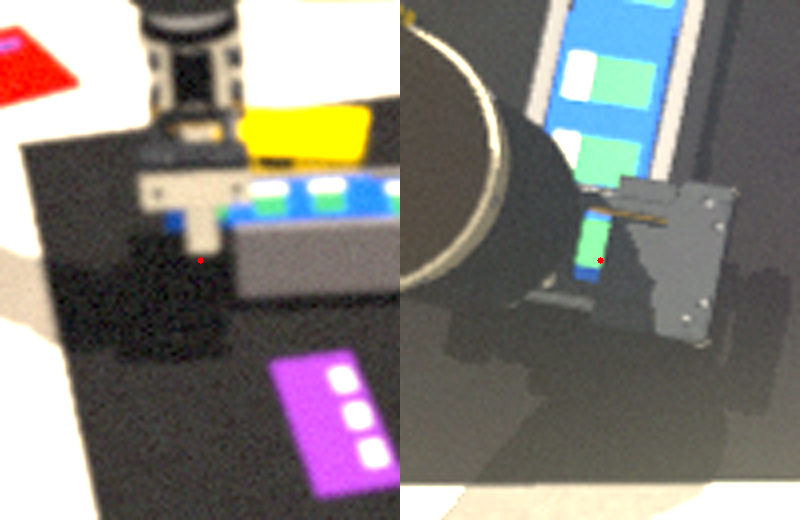

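Gripped at a width of 59.3 mm. I lift it straight up gently.

Call:
drive_tool([
  [0, 0, 0.1, 0, 0, 0],
  [0, 0, 0.4, 0, 0, 0],
  [0, 0, 0.9, 0, 0, 0],
  [0, 0, 1.5, 0, 0, 0],
  [0, 0, 2.2, 0, 0, 0],
  [0, 0, 2.9, 0, 0, 0],
  [0, 0, 3.6, 0, 0, 0],
  [0, 0, 4, 0, 0, 0],
])

```text
time_s: 15.48
tcp_pos: [0.4754, 0.2509, 0.0566]
eef_rot: [-90.1, 0.1, 169.9]
contact_force: [-0.1, -0.3, -0.2]
gripper_width: 0.0596
```

```bash
python3 snap.py lift1
```

```text
[0.4754 0.251  0.0563] [-0.0937  0.0774  0.0886] 0.05926032789370048
(np.int64(247), np.int64(139)) (np.int64(158), np.int64(190))
```

View pics/lift1.png

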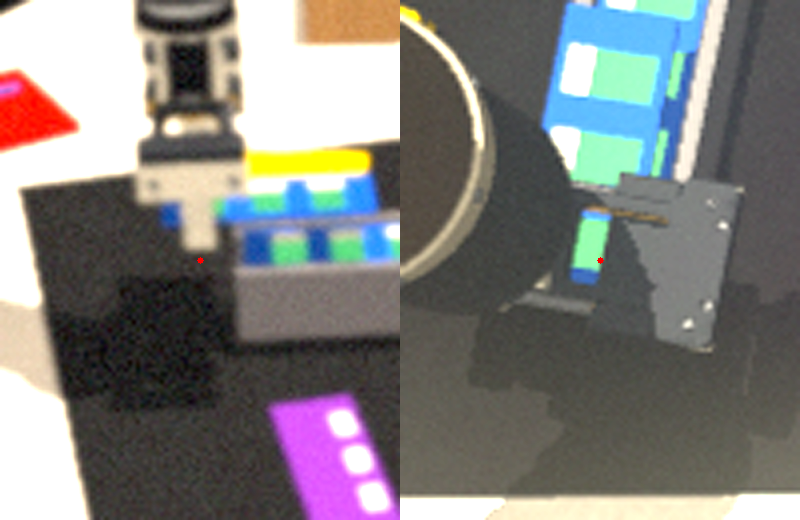

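Lifted level, and the second carrier is still in place underneath. I raise further and carry it to the stand.

Call:
drive_tool([
  [0, 0, 1, 0, 0, 0],
  [0, 0, 2.2, 0, 0, 0],
  [0, 0, 3.4, 0, 0, 0],
  [0.1, -0.4, 4.6, 0, 0, 0],
  [0.2, -1.4, 5.6, 0, 0, 0],
  [0.4, -3, 6, 0, 0, 0],
  [0.7, -5, 6, 0, 0, 0.001],
  [1.0, -7.5, 6, 0, 0, 0.002],
])

```text
time_s: 16.25
tcp_pos: [0.4851, 0.175, 0.1159]
eef_rot: [-90.0, 0.0, 170.0]
contact_force: [0.9, 0.3, -0.7]
gripper_width: 0.0591
```

Call:
drive_tool([
  [0.4, -2.8, 0, 0, 0, 0],
  [0.8, -5.6, 0, 0, 0, 0],
  [1.1, -8.4, 0, 0, 0, 0.001],
  [1.5, -11.2, 0, 0, 0, 0.002],
  [1.9, -14, 0, 0, 0, 0.002],
  [2.3, -16.8, 0, 0, 0, 0.003],
  [2.6, -19.5, 0, 0, 0, 0.003],
  [3.0, -22, 0, 0, 0, 0.004],
])

```text
time_s: 16.92
tcp_pos: [0.5142, -0.0466, 0.1155]
eef_rot: [-90.0, -0.0, 170.2]
contact_force: [0.0, -0.5, -0.2]
gripper_width: 0.0595
```

Call:
drive_tool([
  [0.3, -2.5, 0, 0, 0, 0],
  [0.7, -5.2, 0, 0, 0, 0],
  [1.1, -8, 0, 0, 0, 0.001],
  [1.5, -10.7, 0, 0, 0, 0.001],
  [1.8, -13.4, 0, 0, 0, 0.001],
  [2.1, -15.8, 0, 0, 0, 0.001],
  [2.4, -17.6, 0, 0, 0, 0.001],
  [2.5, -18.4, 0, 0, 0, 0.001],
])

```text
time_s: 17.58
tcp_pos: [0.5394, -0.231, 0.1151]
eef_rot: [-90.0, -0.0, 170.2]
contact_force: [-0.3, 0.9, 0.1]
gripper_width: 0.0595
```

```bash
python3 snap.py over1
python3 - <<'E'
from h import *
s=r.get_state();print(s['tcp_pos'],s['eef_rot'],s['joints'])
im=imaging.capture("top");cv2.imwrite("pics/over1t.png",cv2.resize(im[140:300,330:510,::-1],None,fx=4,fy=4,interpolation=cv2.INTER_CUBIC))
im=imaging.capture("side");cv2.imwrite("pics/over1s.png",cv2.resize(im[180:360,300:480,::-1],None,fx=4,fy=3.3,interpolation=cv2.INTER_CUBIC))
E
```

```text
[ 0.5393 -0.2299  0.115 ] [-0.3096  0.6399 -0.4528] 0.059283654361296484
(np.int64(312), np.int64(219)) (np.int64(382), np.int64(155))
[ 0.5393 -0.2299  0.115 ] [-89.9954  -0.0486 170.1427] [ -3.9942  15.589  -16.527   -0.0005 -57.9328  84.1373]
```

View pics/over1t.png

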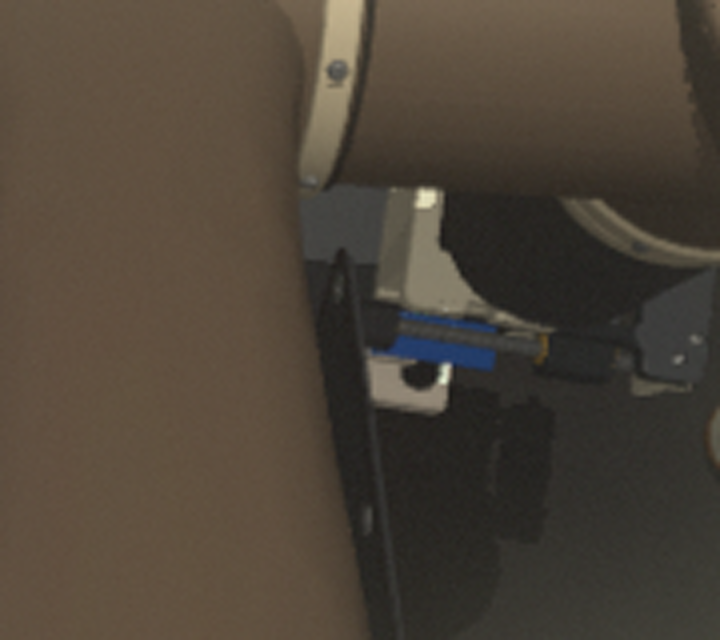

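View pics/over1s.png

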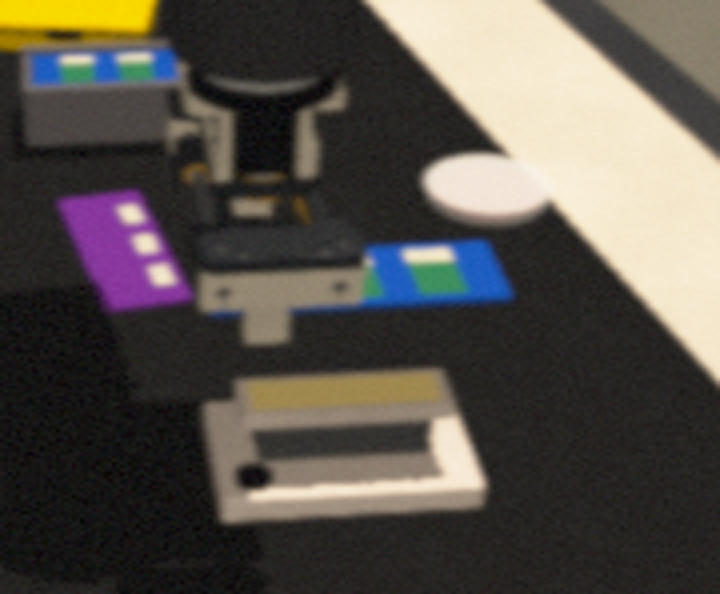

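Run:
```python
from h import *
T=np.array([.5393,-.2299]);a=np.deg2rad(-9.85);u=np.array([np.cos(a),np.sin(a)]);v=np.array([-u[1],u[0]])
c=T+.0506*u
p=rectpx("side",*c,.172,-9.85,.16,.06); print("carrier top pred",(p-[300,180])*[4,3.3])
print("left end obs ~ (208,313) ; right obs (513,295)f (490,240)b")
p=rectpx("side",.5895,-.2365,.07,-9.7,.12,.036); print("bed pred",(p-[300,180])*[4,3.3])
print("disp", (rectpx("side",.5835,.2315,.0715,-10.1,.174,.084)-[300,180])*[4,3.3])
```

```text
carrier top pred [[204.2481 309.3705]
 [507.3503 294.2198]
 [481.3456 238.3746]
 [192.8411 252.3353]]
left end obs ~ (208,313) ; right obs (513,295)f (490,240)b
bed pred [[236.6034 411.4725]
 [448.4761 399.9532]
 [435.0704 365.0816]
 [229.0257 376.0708]]
disp [[ 17.7254  88.8761]
 [248.2578  79.2384]
 [235.6021  34.9169]
 [ 15.9579  43.8456]]
```

The top view is blocked by the arm. In the side view, carrier and bed show the same small calibration offset (about 1.5 px), so their relative position agrees with the plan. I descend to about 12 mm above the bed and check again.

Call:
drive_tool([
  [0, 0, -0.5, 0, 0, 0],
  [0, 0, -1.8, 0, 0, 0],
  [0, 0, -3.2, 0, 0, 0],
  [0, 0, -4.6, 0, 0, 0],
  [0, 0, -6, 0, 0, 0],
  [0, 0, -7.2, 0, 0, 0],
  [0, 0, -8, 0, 0, 0],
  [0, 0, -8.4, 0, 0, 0],
])

```text
time_s: 18.45
tcp_pos: [0.5392, -0.2276, 0.0299]
eef_rot: [-90.0, -0.1, 170.3]
contact_force: [-0.1, -1.0, 0.5]
gripper_width: 0.0591
```

Run:
```python
from h import *
im=imaging.capture("side");cv2.imwrite("pics/over2s.png",cv2.resize(im[225:365,320:440,::-1],None,fx=4,fy=4,interpolation=cv2.INTER_CUBIC))
im=imaging.capture("top");cv2.imwrite("pics/over2t.png",cv2.resize(im[140:300,330:510,::-1],None,fx=4,fy=3.6,interpolation=cv2.INTER_CUBIC))
s=r.get_state();T=s['tcp_pos'];print(T,s['eef_rot'],s['contact_force'],s['gripper_width'])
a=np.deg2rad(s['eef_rot'][2]-180);u=np.array([np.cos(a),np.sin(a)])
c=T[:2]+.0506*u; z=T[2]+.0528; print('carrier c est',c,'under z',z)
off=np.array([320,225])-.5
print("carr",(rectpx("side",*c,z+.004,np.degrees(a),.16,.06)-off)*4)
print("bed",(rectpx("side",.5895,-.2365,.07,-9.8,.12,.036)-off)*4)
```

```text
[ 0.5396 -0.2279  0.0306] [-89.9956  -0.0681 170.3151] [-0.4223 -0.6965  0.0654] 0.059282913167670245
carrier c est [ 0.5894 -0.2365] under z 0.08342588163636168
carr [[125.3232 314.678 ]
 [413.2959 295.7162]
 [388.9692 225.8438]
 [114.2005 243.3622]]
bed [[158.5251 320.6298]
 [370.4609 306.9219]
 [357.1618 264.6393]
 [151.0587 277.7186]]
```

View pics/over2s.png

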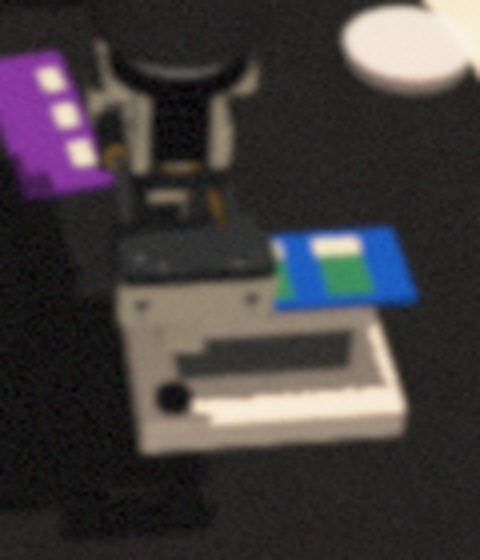

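View pics/over2t.png

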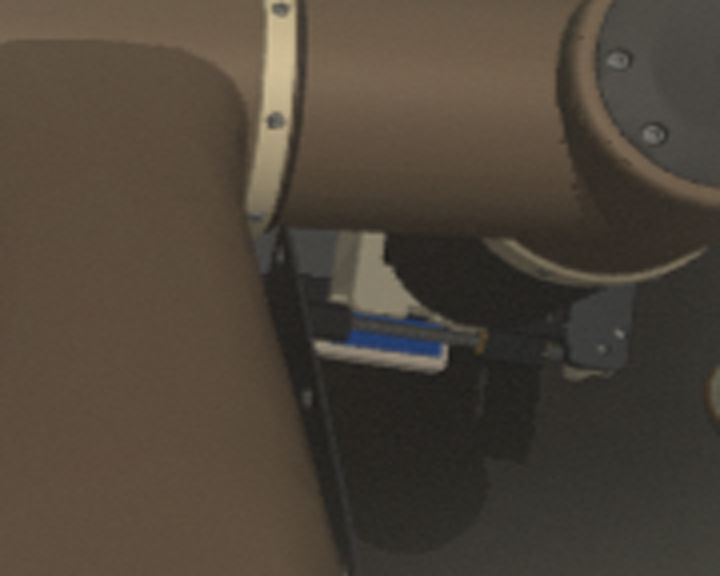

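Overlay matches: carrier centre estimate (0.5894, −0.2365) against the bed at (0.5895, −0.2365). Lowering slowly.

Call:
drive_tool([
  [0, 0, -0.2, 0, 0, 0],
  [0, 0, -0.4, 0, 0, 0],
  [0, 0, -0.6, 0, 0, 0],
  [0, 0, -0.8, 0, 0, 0],
  [0, 0, -0.95, 0, 0, 0],
  [0, 0, -1.05, 0, 0, 0],
  [0, 0, -1.1, 0, 0, 0],
  [0, 0, -1.1, 0, 0, 0],
])

```text
time_s: 19.22
tcp_pos: [0.5398, -0.2285, 0.02]
eef_rot: [-90.0, -0.0, 170.3]
contact_force: [0.7, -0.3, -0.2]
gripper_width: 0.0591
```

Call:
drive_tool([
  [0, 0, -0.03, 0, 0, 0],
  [0, 0, -0.06, 0, 0, 0],
  [0, 0, -0.09, 0, 0, 0],
  [0, 0, -0.12, 0, 0, 0],
  [0, 0, -0.15, 0, 0, 0],
  [0, 0, -0.15, 0, 0, 0],
  [0, 0, -0.15, 0, 0, 0],
  [0, 0, -0.15, 0, 0, 0],
])

```text
time_s: 19.88
tcp_pos: [0.5399, -0.2285, 0.0187]
eef_rot: [-90.0, 0.0, 170.3]
contact_force: [0.6, -0.2, -0.8]
gripper_width: 0.0594
```

Call:
drive_tool([
  [0, 0, -0.03, 0, 0, 0],
  [0, 0, -0.06, 0, 0, 0],
  [0, 0, -0.09, 0, 0, 0],
  [0, 0, -0.12, 0, 0, 0],
  [0, 0, -0.12, 0, 0, 0],
  [0, 0, -0.12, 0, 0, 0],
  [0, 0, -0.12, 0, 0, 0],
  [0, 0, -0.12, 0, 0, 0],
])

```text
time_s: 20.55
tcp_pos: [0.5399, -0.2285, 0.0175]
eef_rot: [-90.0, 0.0, 170.3]
contact_force: [0.0, 0.2, -0.8]
gripper_width: 0.0592
```

Call:
drive_tool([
  [0, 0, -0.02, 0, 0, 0],
  [0, 0, -0.04, 0, 0, 0],
  [0, 0, -0.06, 0, 0, 0],
  [0, 0, -0.08, 0, 0, 0],
  [0, 0, -0.08, 0, 0, 0],
  [0, 0, -0.08, 0, 0, 0],
  [0, 0, -0.08, 0, 0, 0],
  [0, 0, -0.08, 0, 0, 0],
])

```text
time_s: 21.22
tcp_pos: [0.54, -0.2285, 0.0174]
eef_rot: [-90.0, 0.0, 170.3]
contact_force: [-2.7, 1.8, 7.0]
gripper_width: 0.0592
```

Run:
```python
from h import *
im=imaging.capture("side");cv2.imwrite("pics/place.png",cv2.resize(im[225:365,320:440,::-1],None,fx=4,fy=4,interpolation=cv2.INTER_CUBIC))
for i in range(4):
    s=r.get_state();print(s['tcp_pos'],s['contact_force'],s['moment'])
    imaging.capture("side")
```

```text
[ 0.54   -0.2285  0.0174] [-2.693   2.2471  7.0663] [ 0.5706  0.8938 -0.0069]
[ 0.54   -0.2285  0.0174] [-2.8025  1.5051  6.9973] [0.5318 0.8044 0.0106]
[ 0.54   -0.2285  0.0174] [-3.2099  2.007   7.2634] [ 0.557   0.8696 -0.0071]
[ 0.54   -0.2285  0.0173] [-2.2868  1.1337  7.0625] [ 0.669   0.8998 -0.0284]
```

View pics/place.png

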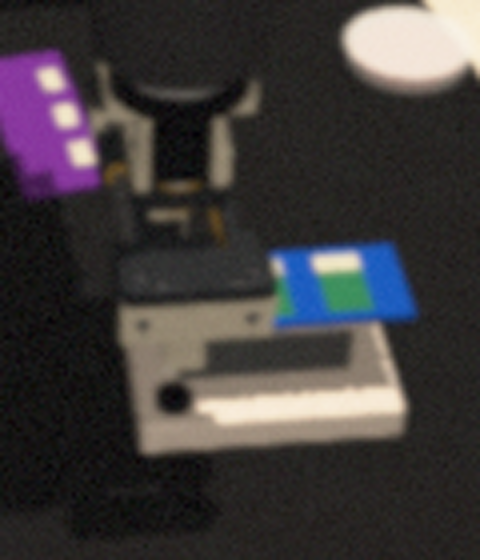

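On the bed with 7 N of contact. I relieve most of that load, then open.

Call:
drive_tool([
  [0, 0, 0.02, 0, 0, 0],
  [0, 0, 0.04, 0, 0, 0],
  [0, 0, 0.05, 0, 0, 0],
  [0, 0, 0.06, 0, 0, 0],
  [0, 0, 0.06, 0, 0, 0],
  [0, 0, 0.06, 0, 0, 0],
  [0, 0, 0.06, 0, 0, 0],
  [0, 0, 0.06, 0, 0, 0],
])

```text
time_s: 22.13
tcp_pos: [0.54, -0.2285, 0.0174]
eef_rot: [-90.0, 0.0, 170.3]
contact_force: [-1.7, 0.6, 5.0]
gripper_width: 0.0592
```

Call:
drive_tool([
  [0, 0, 0, 0, 0, 0],
  [0, 0, 0, 0, 0, 0],
  [0, 0, 0, 0, 0, 0],
  [0, 0, 0, 0, 0, 0],
  [0, 0, 0, 0, 0, 0],
  [0, 0, 0, 0, 0, 0],
  [0, 0, 0, 0, 0, 0],
  [0, 0, 0, 0, 0, 0],
], claw=0.95)

```text
time_s: 22.8
tcp_pos: [0.5399, -0.2285, 0.0172]
eef_rot: [-90.0, -0.0, 170.3]
contact_force: [0.2, -0.4, 0.3]
gripper_width: 0.0831
```

Run:
```python
from h import *
im=imaging.capture("side");cv2.imwrite("pics/rel.png",cv2.resize(im[225:365,320:440,::-1],None,fx=4,fy=4,interpolation=cv2.INTER_CUBIC))
s=r.get_state();print(s['tcp_pos'],s['contact_force'],s['gripper_width'])
```

```text
[ 0.5399 -0.2285  0.0172] [-0.0413 -0.4881  0.5713] 0.08297495336512672
```

View pics/rel.png

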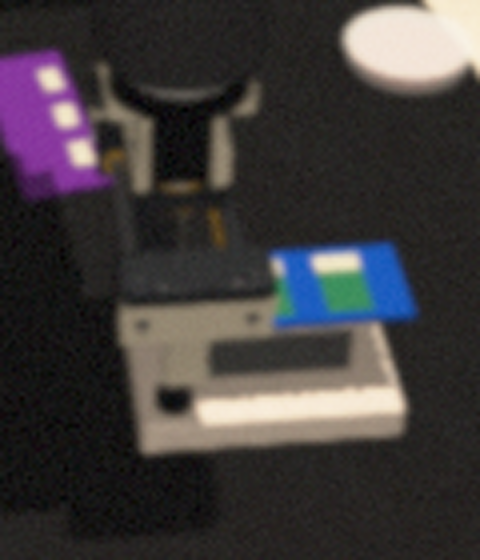

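Released without the carrier shifting. I lift straight up, then back the arm out of the camera's view.

Call:
drive_tool([
  [0, 0, 0.5, 0, 0, 0],
  [0, 0, 1.2, 0, 0, 0],
  [0, 0, 2.2, 0, 0, 0],
  [0, 0, 3.5, 0, 0, 0],
  [0, 0, 5, 0, 0, 0],
  [0, 0, 7, 0, 0, 0],
  [0, 0, 9, 0, 0, 0],
  [0, 0, 11, 0, 0, 0],
])

```text
time_s: 23.52
tcp_pos: [0.54, -0.2286, 0.1295]
eef_rot: [-90.0, 0.1, 170.3]
contact_force: [0.8, -1.4, 0.1]
gripper_width: 0.0835
```

Call:
drive_tool([
  [0, 1, 2, 0, 0, 0],
  [-0.5, 4, 3, 0, 0, 0],
  [-1, 7, 4, 0, 0, 0],
  [-2, 10, 4, 0, 0, 0],
  [-3, 13, 4, 0, 0, 0],
  [-4, 16, 4, 0, 0, 0],
  [-5, 19, 4, 0, 0, 0],
  [-5, 22, 4, 0, 0, 0],
])

```text
time_s: 24.18
tcp_pos: [0.4883, -0.0074, 0.1688]
eef_rot: [-90.1, 0.1, 170.3]
contact_force: [0.3, 0.4, -0.2]
gripper_width: 0.0832
```

Run:
```python
from h import *
for n in("side","top"):
    im=imaging.capture(n);cv2.imwrite(f"pics/fin_{n}.png",im[:,:,::-1])
    c=im[150:270,370:490] if n=="top" else im[225:365,320:440]
    cv2.imwrite(f"pics/finc_{n}.png",cv2.resize(c[:,:,::-1],None,fx=5,fy=(5 if n=="top" else 4),interpolation=cv2.INTER_CUBIC))
print(r.get_state()['time_s'])
```

```text
24.2833
```

View pics/fin_top.png

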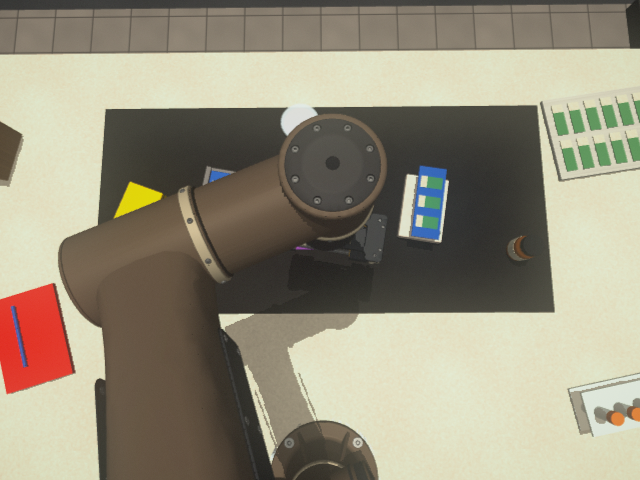

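View pics/finc_side.png

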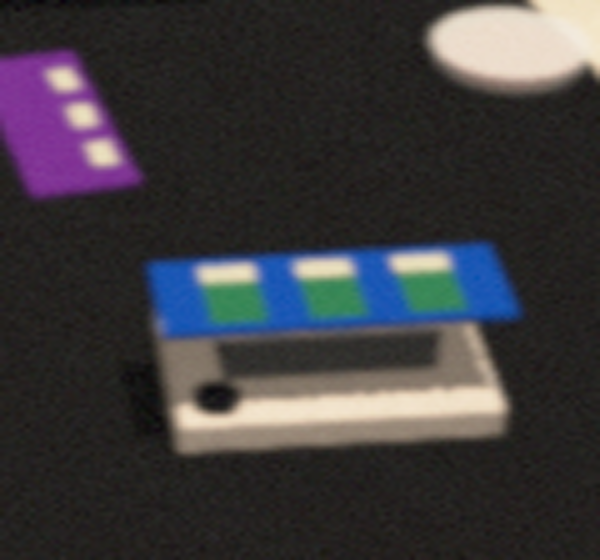

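Carrier lies flat on the bed, visible at about (428,203) in the top view. I measure its pose against the bed.

Run:
```python
from h import *
im=cv2.imread("pics/fin_top.png");c=im[150:260,380:470].astype(int)
m=((c[:,:,0]>c[:,:,2]+40)&(c[:,:,0]>90)).astype(np.uint8)
m=cv2.morphologyEx(m,cv2.MORPH_CLOSE,np.ones((3,3)))
k=max(cv2.findContours(m,0,1)[0],key=cv2.contourArea)
hull=cv2.convexHull(k)[:,0]
w=unproj("top",hull+[380,150],.074)[:,:2]
R=cv2.minAreaRect((w*1000).astype(np.float32));print(R)
b=np.array([.5896,-.2364]);a=np.deg2rad(-9.8);u=np.array([np.cos(a),np.sin(a)]);v=np.array([-u[1],u[0]])
d=np.array(R[0])/1000-b;print('rel bed u,v',d@u,d@v)
```

```text
((590.2672729492188, -234.804931640625), (61.904659271240234, 160.7124786376953), 80.83529663085938)
rel bed u,v 0.00038604024801972947 0.0016853691544427998
```

View pics/finc_top.png

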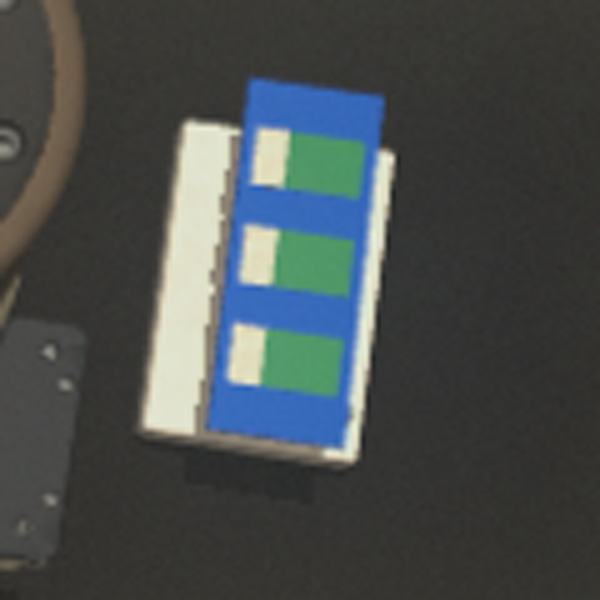

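View pics/fin_side.png

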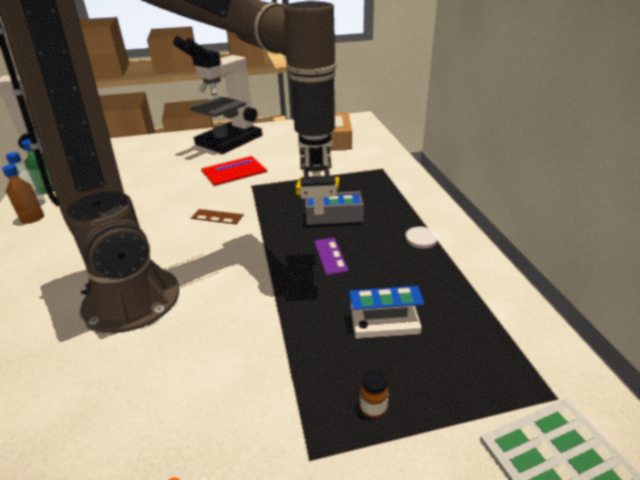

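The side view shows the carrier on the stand at (386,297). The dispenser at (335,207) still holds its carriers, and the dish, jar, purple and brown plates look unmoved. The robot touches nothing, so I hand in.

```bash
python3 -c "
from plant import r
print(r.close_job())"
```

```text
the job is handed in; nothing more can be done
None
```

The top blue carrier is lying flat on the lit bed of the viewing stand, and the job was handed in at about 24.3 s with the arm clear of everything.

- **Slide:** I pressed at about 6–7 N and drew the carrier out to roughly 53 mm of overhang, about a third of its length. I then pinched it across its width (59 mm) at the overhanging end.
- **Placing:** I carried it level and lowered it until it touched the bed at about 7 N. I eased that off to 5 N before opening the fingers, and it did not shift on release.
- **Last check, carrier:** In the top view its centre is 0.4 mm off the bed centre lengthwise and 1.7 mm sideways. It is turned about 0.6° from the bed, all within camera accuracy.
- **Last check, surroundings:** In the last pictures the dispenser still shows blue carriers. The dish, jar and the purple and brown plates look unmoved. The yellow box was mostly hidden behind the arm in the last side picture, but the part showing in the top view is where it was. I did not measure any of these.

**What disagreed:** the real fingertips sat about 38 mm behind the reported TCP. The pictures suggested it, and contact with the carrier confirmed it, at a TCP reading of 0.0335 m where 0.072 m was expected. I used the measured offset for pressing, gripping and placing. The top camera was blocked by the arm while placing, so that step relied on the side view and the arm's own position readings.

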